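Pair the packs and close the charging dock

TASK

One lane of the charging dock already holds a battery pack. Find the loose pack on the bench that is the same length, set it upright in the free lane beside it, lying along the lane, and let go; then pull the dock's contact bar towards the front stop by its black grip until both packs are held snug between bar and stop. Leave the pack on the dock's side pad, the pack that does not match and the tools and parts lying about where they are.

Things in the scene. Friction and masses are not known exactly. Their poses are not given: they have to be found in the camera images.
- dock: fixed grey charging dock, 210 (own x) x 282 (own y) mm, floor 6 mm thick; origin at the centre of its underside, own x points away from the robot at yaw 0. Lanes along own x, 58 mm wide between ribs 10 mm above the floor: side pad at y = -90 mm (not under the bar), loaded lane at y = 0, free lane at y = +90 mm. Loaded lane: a long or a short pack; side pad: one of the other length
- front_stop (a point): top centre of the packs' side of the black front stop (a wall 186 mm wide along dock y, 14 mm thick, top 46 mm above the bench) at the robot's end of the loaded and free lanes; its face is at dock x = -90 mm
- free_lane (a point): point on the floor of the free lane, 67 mm behind the face of the front stop (a good centre for a pack that is set down there)
- contact_bar (a joint): aluminium contact bar across loaded and free lanes, 18 mm thick, top 54 mm above the bench; m slid towards the front stop, 0 = fully open, limit 0.075, starts at 0 to 0.010. The gap between bar and stop is 0.150 minus this value: snug at 0.025 on long packs, 0.065 on short ones. Slides at about 3 N, more with packs pushed along; stays where left
- bar_grip (a point): point in the black upright grip on top of the contact bar, midway between the two lanes: a plate 12 mm thick (along dock x), 44 mm wide (along dock y), from 54 to 105 mm above the bench; this point is 92 mm above the bench
- long_pack_a: shrink-wrapped pale battery pack, long: 50 mm wide (own x), 125 mm long (own y), 56 mm high, about 0.4 kg; origin at the centre of its underside, z up. Starts on the dock, in the loaded lane or on the side pad
- short_pack_a: shrink-wrapped pale battery pack, short: 50 mm wide (own x), 85 mm long (own y), 52 mm high, about 0.4 kg; origin at the centre of its underside, z up. Starts on the dock, in the loaded lane or on the side pad, where long_pack_a is not
- long_pack_b: shrink-wrapped pale battery pack, long: 50 mm wide (own x), 125 mm long (own y), 56 mm high, about 0.4 kg; origin at the centre of its underside, z up. Starts loose on the bench in front and to the left of the dock
- short_pack_b: shrink-wrapped pale battery pack, short: 50 mm wide (own x), 85 mm long (own y), 52 mm high, about 0.4 kg; origin at the centre of its underside, z up. Starts loose on the bench in front and to the left of the dock
- pliers: blue-handled pliers, 49 x 140 x 12 mm, lying on the bench; bystander
- screwdriver: red-handled screwdriver, 29 x 168 x 29 mm, lying on the bench; bystander
- ic_tube: clear component tube, 18 x 202 x 14 mm, lying near the bench's front edge; bystander
- small_board: small green circuit board, 40 x 45 x 12 mm, lying near the bench's front edge; bystander

How it is judged:
On the way, in this order (a step that is already met when the one before it is completed fails the run):
1. the pack that matches the loaded one stands in the free lane, let go, with the other packs untouched (((y of long_pack_a in the frame of dock between -0.01 and 0.01 m and x of long_pack_a in the frame of dock between -0.09 and 0.03 m and z of long_pack_a in the frame of dock between 0 and 0.012 m and angle between the y axis of each of long_pack_a, long_pack_b and the x axis of dock, either way round below 0.09 rad and angle between each of long_pack_a, long_pack_b's own z axis and vertical below 0.08 rad and y of long_pack_b in the frame of dock between 0.08 and 0.1 m and x of long_pack_b in the frame of dock between -0.09 and 0.03 m and z of long_pack_b in the frame of dock between 0 and 0.012 m and contact force between long_pack_b and the fingers below 0.1 N and distance of each of short_pack_a, short_pack_b from where it was at the start of the episode below 0.03 m) or (y of short_pack_a in the frame of dock between -0.01 and 0.01 m and x of short_pack_a in the frame of dock between -0.09 and 0.03 m and z of short_pack_a in the frame of dock between 0 and 0.012 m and angle between the y axis of each of short_pack_a, short_pack_b and the x axis of dock, either way round below 0.09 rad and angle between each of short_pack_a, short_pack_b's own z axis and vertical below 0.08 rad and y of short_pack_b in the frame of dock between 0.08 and 0.1 m and x of short_pack_b in the frame of dock between -0.09 and 0.03 m and z of short_pack_b in the frame of dock between 0 and 0.012 m and contact force between short_pack_b and the fingers below 0.1 N and distance of each of long_pack_a, long_pack_b from where it was at the start of the episode below 0.03 m))), for 0.2 s.
2. the contact bar is closed up to the packs (((y of long_pack_a in the frame of dock between -0.01 and 0.01 m and x of long_pack_a in the frame of dock between -0.09 and 0.03 m and z of long_pack_a in the frame of dock between 0 and 0.012 m and angle between the y axis of each of long_pack_a, long_pack_b and the x axis of dock, either way round below 0.09 rad and angle between each of long_pack_a, long_pack_b's own z axis and vertical below 0.08 rad and y of long_pack_b in the frame of dock between 0.08 and 0.1 m and x of long_pack_b in the frame of dock between -0.09 and 0.03 m and z of long_pack_b in the frame of dock between 0 and 0.012 m and contact force between long_pack_b and the fingers below 0.1 N and distance of each of short_pack_a, short_pack_b from where it was at the start of the episode below 0.03 m and value of joint contact_bar above 0.021 m and velocity of joint contact_bar below 0.01 m/s and linear speed of each of long_pack_a, long_pack_b below 0.02 m/s) or (y of short_pack_a in the frame of dock between -0.01 and 0.01 m and x of short_pack_a in the frame of dock between -0.09 and 0.03 m and z of short_pack_a in the frame of dock between 0 and 0.012 m and angle between the y axis of each of short_pack_a, short_pack_b and the x axis of dock, either way round below 0.09 rad and angle between each of short_pack_a, short_pack_b's own z axis and vertical below 0.08 rad and y of short_pack_b in the frame of dock between 0.08 and 0.1 m and x of short_pack_b in the frame of dock between -0.09 and 0.03 m and z of short_pack_b in the frame of dock between 0 and 0.012 m and contact force between short_pack_b and the fingers below 0.1 N and distance of each of long_pack_a, long_pack_b from where it was at the start of the episode below 0.03 m and value of joint contact_bar above 0.061 m and velocity of joint contact_bar below 0.01 m/s and linear speed of each of short_pack_a, short_pack_b below 0.02 m/s))), for 0.2 s.
At the end, for the whole second after the job is handed in: Loaded and free lanes hold two packs of equal length, upright, within 10 mm and 0.09 rad of the lane; the bar is within 4 mm of snug (over 0.021 for long, 0.061 for short packs); all at rest and released; the other two packs within 30 mm of their start (((y of long_pack_a in the frame of dock between -0.01 and 0.01 m and x of long_pack_a in the frame of dock between -0.09 and 0.03 m and z of long_pack_a in the frame of dock between 0 and 0.012 m and angle between the y axis of each of long_pack_a, long_pack_b and the x axis of dock, either way round below 0.09 rad and angle between each of long_pack_a, long_pack_b's own z axis and vertical below 0.08 rad and y of long_pack_b in the frame of dock between 0.08 and 0.1 m and x of long_pack_b in the frame of dock between -0.09 and 0.03 m and z of long_pack_b in the frame of dock between 0 and 0.012 m and contact force between long_pack_b and the fingers below 0.1 N and distance of each of short_pack_a, short_pack_b from where it was at the start of the episode below 0.03 m and value of joint contact_bar above 0.021 m and velocity of joint contact_bar below 0.01 m/s and linear speed of each of long_pack_a, long_pack_b below 0.02 m/s) or (y of short_pack_a in the frame of dock between -0.01 and 0.01 m and x of short_pack_a in the frame of dock between -0.09 and 0.03 m and z of short_pack_a in the frame of dock between 0 and 0.012 m and angle between the y axis of each of short_pack_a, short_pack_b and the x axis of dock, either way round below 0.09 rad and angle between each of short_pack_a, short_pack_b's own z axis and vertical below 0.08 rad and y of short_pack_b in the frame of dock between 0.08 and 0.1 m and x of short_pack_b in the frame of dock between -0.09 and 0.03 m and z of short_pack_b in the frame of dock between 0 and 0.012 m and contact force between short_pack_b and the fingers below 0.1 N and distance of each of long_pack_a, long_pack_b from where it was at the start of the episode below 0.03 m and value of joint contact_bar above 0.061 m and velocity of joint contact_bar below 0.01 m/s and linear speed of each of short_pack_a, short_pack_b below 0.02 m/s))); the robot touches nothing.
It fails at once if the pliers is moved more than 30 mm (distance of pliers from where it was at the start of the episode above 0.03 m).
It fails at once if the screwdriver is moved more than 30 mm (distance of screwdriver from where it was at the start of the episode above 0.03 m).
It fails at once if the ic tube is moved more than 30 mm (distance of ic_tube from where it was at the start of the episode above 0.03 m).
It fails at once if the small board is moved more than 30 mm (distance of small_board from where it was at the start of the episode above 0.03 m).
It also fails if it takes over 56 s, if anything falls off the work surface, if the arm or the gripper's body presses on something with over 40 N, if the wrist force passes 120 N, or if a joint passes its speed limit or range.

ROBOT

A 7-joint arm with a two-finger parallel gripper is mounted at the origin on a cart in front of the work surface, level with it; the furniture and walls round the work are solid. World frame = base frame: x ahead of the robot, y to its left, z up, the work surface at z = 0. Lengths are in m, angles in rad, forces in N, time in s.
With the tool pointing down it reaches from about 0.4 to 0.85 m from the base axis. Payload 4.5 kg.
Tool frame: the origin (TCP) lies on the centre line of the jaws, within the pads' length; the fingertips stand 19 mm ahead of it and the grasp point (between the pads) is the TCP (env.finger_overhang is the distance from the TCP to the fingertips, in m); z points along the fingers, y is the line along which they close (so a half turn about z gives the same grasp; the last joint's range is limited). The gripper opens to 88 mm and grips with 3 to 60 N. Pads are 18 mm wide; open, the fingers measure 123 mm over their backs; the gripper's body (75 mm by 187 mm) begins 45 mm behind the grasp point.
Start: joints at [-1.281, 0.689, -0.195, 1.565, 0.157, 0.902, -0.215], TCP at [0.158, 0.605, 0.258] pointing down, gripper open.
Joint ranges: [-3.01, 3.01], [-0.46, 2.08], [-1.47, 1.51], [0.13, 2.56], [-1, 4.14], [0.04, 2.09], [-2.66, 2.66]. Speed limits (rad/s): [2.57, 2.57, 3.14, 3.14, 3.14, 3.14, 3.14].

INTERFACE

Orientations are given as a rotation vector (axis times angle).
In Python, from rig import env gives the robot as it stands.
- The arm moves only by the shell command python3 -m inch 'ROWS'. ROWS is JSON, a list of rows, each a list of 7 numbers: the shift along the world's x, y, z as a fraction of full scale, then the turn, a rotation vector about the world's x, y, z as a fraction of full scale, then the closure, from 0 (fully open) to 1 (shut). A call has exactly 8 rows; each row shifts and turns the commanded pose from where the row before left it; what a row does not reach is not made up. Full scale, the value 1, is 0.05 m for a shift and 0.12 rad for a turn. A row lasts 1/10 s, in which the tool goes at most 50 mm and 8.59 degrees, less where a joint would pass 70% of its speed; a pose out of reach is approached as far as the arm can. A call with a number of a shift or a turn outside -1 to 1 is refused whole. A call with a gripper value outside its range is refused whole. The fingers move at their own pace and stop on an object; the grip force is fixed at half the most. Time passes only in rows, so rows that do not move let the fingers close, or fill a call up. It gives the time, the measured TCP pose, the force, the opening and the grip force at its end, in the units of the state.
- env.sense(): the state, without advancing time (a new reading comes with each control period).
- env.snapshot(name): name is "scene" or "side" or "wrist"; returns (picture, depth): 384x512x3 uint8, red, green, blue; 384x512 float32, m along the optical axis (not along the pixel's ray), 0 where there is no reading.
- env.camera_model(name): a dict with "K" (3x3 intrinsics, pixels), "cam_to_world" (4x4, takes a point from camera to world coordinates); the wrist camera has in their place "tool_from_camera" (4x4, takes a point from camera to tool coordinates, whose origin is the TCP and whose axes are the flange's). Camera axes: x right, y down, z forward; pixel columns grow to the right and rows downward; lengths in m; the calibration is good to about 2 mm. The wrist camera is an equidistant fisheye: a pixel r from the principal point sees the ray r / f radians off the axis. A picture is of the moment at which its call begins: read the wrist's pose just before it. camera_model takes no time and is no camera call.
- env.sign_off(): hands the job in; it is judged then, once.
The state is a dict: "time_s": time; "joints": joint angles; "dq": joint speeds; "joint_efforts": joint torques, N m; "ee_pos": TCP position; "orientation": TCP orientation; "force": force on the tool from outside, world axes, zero at the start; "torque": the same for the moment, N m; "width": finger opening in m; "finger_force": force on a finger pad.
Only numpy, scipy, OpenCV 4.12 (cv2) and the standard library are available. Lean on these libraries where they do the work, as an engineer would, in place of code of your own. Each camera call takes 0.05 s, during which the arm holds its last target. There are 200 camera calls.

## Working session

There is one attempt and no reset: what is moved stays moved. The work goes in short steps, Python scripts to look and compute and a shell command to move; the robot and the scene stay as the last step left them, time stands still between calls to the robot, and variables do not carry over. Pictures are saved under pics/ and viewed, at most 10 in all, crops included, and the job is handed in when it is done.

```bash
mkdir -p pics; ls; python3 - <<'E'
from rig import env
import cv2,numpy as np
s=env.sense();print({k:np.round(v,3).tolist() for k,v in s.items()})
for n in("scene","side"):
    p,d=env.snapshot(n);cv2.imwrite(f"pics/{n}0.png",p[:,:,::-1]);np.savez(f"{n}0.npz",p=p,d=d)
    m=env.camera_model(n);print(n,np.round(m["K"],1).tolist(),np.round(m["cam_to_world"],3).tolist())
E
```

```text
pics
{'time_s': 0.0, 'joints': [-1.281, 0.69, -0.195, 1.566, 0.157, 0.903, -0.215], 'dq': [0.0, 0.0, -0.0, 0.0, 0.001, 0.001, -0.0], 'joint_efforts': [-0.0, -52.756, -1.267, -15.343, -0.053, 0.006, 0.0], 'ee_pos': [0.158, 0.604, 0.257], 'orientation': [-0.401, -3.116, 0.003], 'force': [1.097, -0.069, 0.741], 'torque': [0.0, 0.02, 0.054], 'finger_force': 0.0, 'width': 0.088}
scene [[395.6, 0.0, 253.5], [0.0, 395.6, 186.7], [0.0, 0.0, 1.0]] [[0.891, -0.31, 0.331, 0.045], [-0.453, -0.627, 0.634, -0.767], [0.011, -0.715, -0.699, 0.97], [0.0, 0.0, 0.0, 1.0]]
side [[466.9, 0.0, 248.8], [0.0, 466.9, 195.9], [0.0, 0.0, 1.0]] [[0.192, -0.485, 0.853, -0.884], [-0.981, -0.111, 0.158, -0.203], [0.018, -0.867, -0.497, 0.911], [0.0, 0.0, 0.0, 1.0]]
```

View pics/scene0.png

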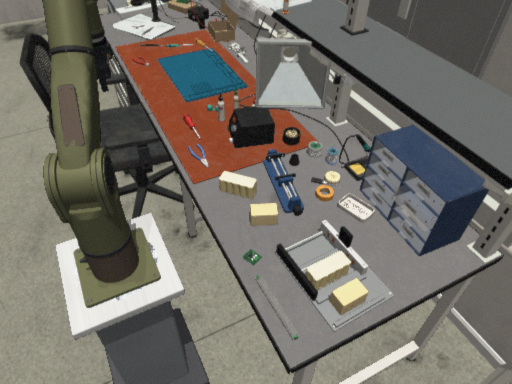

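View pics/side0.png

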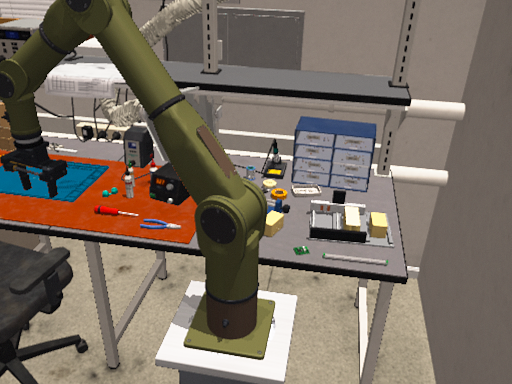

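The scene view shows the loaded lane with a long pack (327,268), the side pad with a short one (349,296), and the loose packs, long at (238,184) and short at (264,214). The black grip is at (346,236). In the side view the dock is at (350,220), and the arm hides the loose long pack.

```bash
cat >h.py <<'E'
import numpy as np,cv2
from rig import env
def world(n,d):
    m=env.camera_model(n);K=np.array(m["K"]);T=np.array(m["cam_to_world"])
    v,u=np.mgrid[:d.shape[0],:d.shape[1]]
    c=np.stack([(u-K[0,2])/K[0,0]*d,(v-K[1,2])/K[1,1]*d,d],-1)
    return c@T[:3,:3].T+T[:3,3]
def rect(P):
    (c,s,a)=cv2.minAreaRect(np.float32(P*1000));b=cv2.boxPoints((c,s,a))
    e=[b[1]-b[0],b[2]-b[1]];L=max(e,key=np.linalg.norm)
    return np.round(c,1),np.round(sorted(s),1),round(np.degrees(np.arctan2(L[1],L[0]))%180,1)
E
python3 - <<'E'
from h import *
for n in("scene","side"):
    f=np.load(n+"0.npz");p,d=f["p"],f["d"];W=world(n,d)
    h=cv2.cvtColor(p,cv2.COLOR_RGB2HSV)
    m=cv2.inRange(h,(18,40,120),(32,255,255))
    k,l,st,c=cv2.connectedComponentsWithStats(m)
    for i in range(1,k):
        if st[i,4]<80:continue
        Q=W[(l==i)&(d>0)];z=np.percentile(Q[:,2],97)
        T=Q[abs(Q[:,2]-z)<.006]
        print(n,c[i].round(),st[i,4],"ztop",z.round(4),len(T),*rect(T[:,:2]))
    # black/dock: heights in dock region
    D=(W[...,0]>.3)&(W[...,0]<.9)&(W[...,1]<0)&(W[...,1]>-.6)&(h[...,2]<60)&(d>0)
    G=D&(W[...,2]>.065)&(W[...,2]<.12)&(W[...,0]>.45)
    S=D&(W[...,2]>.036)&(W[...,2]<.052)
    for nm,M in(("grip",G),("stop",S)):
        k,l,st,c=cv2.connectedComponentsWithStats(M.astype(np.uint8))
        for i in range(1,k):
            if st[i,4]<40:continue
            Q=W[l==i];print(n,nm,c[i].round(),st[i,4],Q.min(0).round(3),Q.max(0).round(3),*rect(Q[:,:2]))
E
```

```text
scene [180.   4.] 91 ztop 0.0438 40 [ 827.4 1767.2] [ 74.2 156.3] 116.0
scene [357. 168.] 117 ztop 0.0224 50 [875.3  12.3] [42.7 57.1] 91.5
scene [ 73. 171.] 219 ztop 0.4015 107 [ -7.7 -26.5] [19.6 67.2] 157.6
scene [332. 177.] 157 ztop 0.0254 117 [768.2  18.5] [51.4 55.6] 82.0
scene [238. 188.] 235 ztop 0.0558 56 [436.5 101.3] [ 43.5 125.1] 152.0
scene [264. 213.] 577 ztop 0.0547 307 [463.3 -35.6] [50.9 84.6] 158.2
scene [ 96. 284.] 684 ztop 0.0155 648 [-34.4  -3.4] [135.4 198.9] 90.0
scene [331. 276.] 272 ztop 0.0622 63 [ 512.4 -327.5] [ 37.9 120.7] 163.7
scene [150. 272.] 113 ztop 0.0158 100 [ 83.1 -79.3] [35.1 56.2] 68.4
scene [351. 294.] 737 ztop 0.061 528 [ 526.5 -396.9] [50.2 85.2] 2.2
scene grip [440. 232.] 240 [ 0.809 -0.377  0.065] [ 0.9   -0.367  0.12 ] [ 854.4 -373.4] [ 5.7 91. ] 175.3
scene grip [345. 236.] 157 [ 0.6   -0.279  0.065] [ 0.615 -0.237  0.108] [ 607.3 -257.8] [13.5 42.8] 95.2
scene stop [298. 209.] 43 [ 0.554 -0.085  0.036] [ 0.578 -0.065  0.049] [565.4 -76.3] [18.2 27.3] 166.2
scene stop [434. 243.] 59 [ 0.811 -0.376  0.036] [ 0.897 -0.369  0.052] [ 853.9 -
[... 690 characters left out ...]
6.] 11781 ztop -0.7497 2590 [753.6 857.5] [ 998.3 1025.4] 6.3
side [124. 274.] 2518 ztop -0.7472 337 [985.5 786.9] [290.5 726. ] 32.1
side [319. 325.] 8002 ztop -0.75 1905 [ 832.3 -161.9] [559.4 770.8] 0.4
side [371. 300.] 406 ztop -0.2848 3 [ 395.2 -419.5] [ 0.4 16.1] 0.0
side [404. 340.] 4429 ztop -0.7499 1104 [ 887.  -687.7] [247.5 785.2] 169.3
side [239. 335.] 1707 ztop 0.0155 1590 [-1.9  0.2] [203.7 204.8] 0.3
side [  8. 379.] 171 ztop -0.7508 56 [ 220.  1015.3] [49.4 96.8] 63.2
side grip [339. 196.] 121 [ 0.6   -0.277  0.065] [ 0.614 -0.235  0.106] [ 606.4 -256.1] [13.1 41.9] 92.6
side stop [338. 231.] 202 [ 0.43  -0.354  0.036] [ 0.454 -0.17   0.05 ] [ 441.  -262.2] [ 15.8 184.7] 93.5
```

Dock yaw is about 3°, with the origin near (0.541, -0.304). The long pack is near (0.44, 0.10) with its axis at about 152°. I'll go above it and look with the wrist camera.

```bash
R='[.35,-.63,.05,0,0,-.12,0]'; python3 -m inch '[[0.35,-0.63,0.05,0,0,-0.12,0],[0.35,-0.63,0.05,0,0,-0.12,0],[0.35,-0.63,0.05,0,0,-0.12,0],[0.35,-0.63,0.05,0,0,-0.12,0],[0.35,-0.63,0.05,0,0,-0.12,0],[0.35,-0.63,0.05,0,0,-0.12,0],[0.35,-0.63,0.05,0,0,-0.12,0],[0.35,-0.63,0.05,0,0,-0.12,0]]'
python3 -m inch '[[0.35,-0.63,0,0,0,-0.12,0],[0.35,-0.63,0,0,0,-0.12,0],[0.35,-0.63,0,0,0,-0.12,0],[0.35,-0.63,0,0,0,-0.12,0],[0.35,-0.63,0,0,0,-0.12,0],[0.35,-0.63,0,0,0,-0.12,0],[0.35,-0.63,0,0,0,-0.12,0],[0,0,0,0,0,0,0]]'
cat >>h.py <<'E'
from scipy.spatial.transform import Rotation as Ro
def tool():
    s=env.sense();return np.array(s["ee_pos"]),Ro.from_rotvec(s["orientation"]),s
def state(tx=None,ty=None,tz=None,yaw=None):
    p,R,s=tool();M=R.as_matrix();y=np.degrees(np.arctan2(M[1,1],M[0,1]))
    print("t",round(s["time_s"],1),"p",p.round(4),"closing yaw",round(y%180,2),"z",M[:,2].round(3),"w",round(s["width"],4),"ff",round(s["finger_force"],1),"F",np.round(s["force"],1),"j",np.round(s["joints"],2).tolist())
    if tx is not None:
        d=(yaw-y+90)%180-90
        print("units shift",((np.array([tx,ty,tz])-p)/.05).round(2),"yaw units",round(np.radians(d)/.12,2))
        # full turn fix incl. tilt
        zc=np.array([0,0,-1.]);a=np.cross(M[:,2],zc);print("tilt units",(a/.12).round(3))
def wristrays(tilt=None):
    m=env.camera_model("wrist");return np.array(m["K"]),np.array(m["tool_from_camera"])
def wsnap(name):
    p,R,s=tool();im,d=env.snapshot("wrist");cv2.imwrite(f"pics/{name}.png",im[:,:,::-1])
    K,T=wristrays();v,u=np.mgrid[:384,:512]
    x=(u-K[0,2])/K[0,0];y=(v-K[1,2])/K[1,1];r=np.hypot(x,y)+1e-9
    ray=np.stack([np.sin(r)*x/r,np.sin(r)*y/r,np.cos(r)],-1)
    M=R.as_matrix();rw=ray@T[:3,:3].T@M.T;o=p+M@T[:3,3]
    np.savez(name+".npz",p=im,d=d,rw=rw,o=o,cz=np.cos(r))
    return im,d,rw,o,o+rw*(d/np.maximum(np.cos(r),.05))[...,None]
E
python3 - <<'E'
from h import *
state(.44,.10,.3,62)
im,d,rw,o,W=wsnap("w1");print(o.round(3))
E
```

```text
time_s: 0.9
ee_pos: [0.2985, 0.3511, 0.2777]
orientation: [-0.58, -3.087, 0.001]
force: [0.4, 1.1, 0.0]
width: 0.0883
finger_force: 0.0
time_s: 1.7
ee_pos: [0.4225, 0.1272, 0.2775]
orientation: [0.748, 3.05, -0.004]
force: [-0.5, 0.3, -0.5]
width: 0.0881
finger_force: 0.0
t 1.7 p [0.4225 0.1272 0.2775] closing yaw 62.43 z [ 0.    -0.003 -1.   ] w 0.0881 ff 0.0 F [-0.5  0.3 -0.5] j [-0.27, 0.43, -0.18, 2.07, 0.13, 0.66, 0.55]
units shift [ 0.35 -0.54  0.45] yaw units -0.06
tilt units [0.022 0.004 0.   ]
[0.359 0.162 0.403]
```

View pics/w1.png

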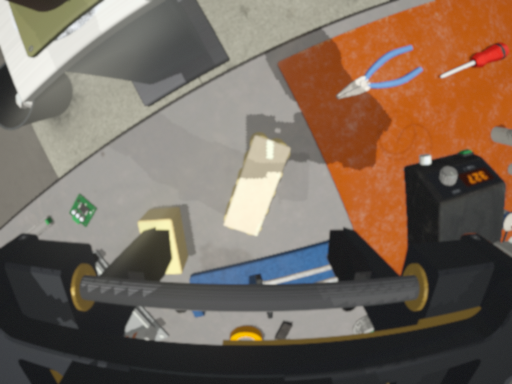

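The wrist view shows the long pack at (258,185) with clear bench around it and the blue vise beyond it at (260,270). The short pack is at (165,240).

```bash
cat >>h.py <<'E'
def packs(im,d,rw,o,W,reg=None,zlo=.045,zhi=.072):
    h=cv2.cvtColor(im,cv2.COLOR_RGB2HSV)
    m=cv2.inRange(h,(14,18,110),(36,255,255))
    m=((m>0)&(d>0)&(W[...,2]>zlo)&(W[...,2]<zhi)).astype(np.uint8)
    m=cv2.morphologyEx(m,cv2.MORPH_OPEN,np.ones((3,3)))
    k,l,st,c=cv2.connectedComponentsWithStats(m)
    for i in range(1,k):
        if st[i,4]<150:continue
        Q=W[l==i];z=np.median(Q[:,2])
        t=(z-o[2])/rw[l==i][:,2];X=o+rw[l==i]*t[:,None]   # rays onto the top plane
        print(c[i].round(),st[i,4],"z",z.round(4),"depth",*rect(Q[:,:2]),"plane",*rect(X[:,:2]))
E
python3 - <<'E'
from h import *
f=np.load("w1.npz");im,d,rw,o=f["p"],f["d"],f["rw"],f["o"];W=o+rw*(d/np.maximum(f["cz"],.05))[...,None]
packs(im,d,rw,o,W)
h=cv2.cvtColor(im,cv2.COLOR_RGB2HSV);B=(cv2.inRange(h,(100,120,50),(118,255,255))>0)&(W[...,0]>.4)&(W[...,1]<.2)&(d>0)
Q=W[B];print("vise",rect(Q[:,:2]),Q.min(0),Q.max(0))
f=np.load("scene0.npz");W=world("scene",f["d"]);h=cv2.cvtColor(f["p"],cv2.COLOR_RGB2HSV)
# scene top of long packs, wide mask
m=(cv2.inRange(h,(14,10,110),(36,255,255))>0)&(f["d"]>0)
for n,z,x0,y0 in(("b",.056,.44,.1),("a",.062,.52,-.31)):
    q=m&(abs(W[...,2]-z)<.005)&(np.hypot(W[...,0]-x0,W[...,1]-y0)<.09)
    if n=="a":q&=W[...,1]>-.345
    print(n,q.sum(),*rect(W[q][:,:2]),np.median(W[q][:,2]))
E
```

```text
[256. 184.] 3611 z 0.0555 depth [448.8 123.4] [ 48.7 123.8] 133.0 plane [448.  123.7] [ 48.7 123.5] 133.1
[165. 239.] 782 z 0.0507 depth [465.9 -32.4] [50.3 84.8] 158.0 plane [465.4 -30.8] [51.2 85.8] 158.8
vise (array([510.2,  79.6]), array([218.3, 232.9]), np.float32(168.1)) [ 0.40627943 -0.04620942  0.00557144] [0.64479293 0.17530527 0.33439825]
b 373 [445.8 120.4] [ 53.4 124.4] 132.2 0.056217976203707276
a 658 [ 520.6 -307.7] [ 48.7 123.7] 2.1 0.06218675576527272
```

```bash
python3 - <<'E'
from h import *
f=np.load("w1.npz");Ww=f["o"]+f["rw"]*(f["d"]/np.maximum(f["cz"],.05))[...,None]
g=np.load("scene0.npz");Ws=world("scene",g["d"])
for c,yaw,nm in(((.4475,.1225),43,"pick"),((.5135,-.215),93,"place")):
    for W,d,k in((Ww,f["d"],"wrist"),(Ws,g["d"],"scene")):
        Q=W[(d>0)&(W[...,2]>.012)&(W[...,2]<.2)];a=np.radians(yaw)
        r=Q[:,:2]-c;u=r@[np.cos(a),np.sin(a)];v=r@[-np.sin(a),np.cos(a)]
        s=(abs(u)<.11)&(abs(v)<.05)&((abs(u)>.032))
        print(nm,k,s.sum(),(u[s].min().round(3),u[s].max().round(3),Q[s,2].max().round(3)) if s.any() else "")
        for lo in np.arange(-.11,.11,.02):
            q=s&(u>lo)&(u<lo+.02)
            if q.any():print("  u",lo.round(2),"z max",Q[q,2].max().round(3),q.sum())
state(.4475,.1225,.15,43)
E
```

```text
pick wrist 0 
pick scene 0 
place wrist 39 (np.float64(0.036), np.float64(0.047), np.float64(0.019))
  u 0.03 z max 0.019 39
place scene 729 (np.float64(-0.11), np.float64(0.046), np.float64(0.068))
  u -0.11 z max 0.068 242
  u -0.09 z max 0.068 226
  u -0.07 z max 0.064 22
  u -0.05 z max 0.023 137
  u 0.03 z max 0.023 102
t 1.8 p [0.4213 0.1299 0.2775] closing yaw 62.65 z [-0.    -0.001 -1.   ] w 0.088 ff 0.0 F [ 0.2 -0.1 -0.1] j [-0.28, 0.43, -0.19, 2.07, 0.13, 0.66, 0.55]
units shift [ 0.52 -0.15 -2.55] yaw units -2.86
tilt units [ 0.008 -0.002  0.   ]
```

```bash
python3 -m inch '[[0.07,-0.02,-0.34,0,0,-0.41,0],[0.07,-0.02,-0.34,0,0,-0.41,0],[0.07,-0.02,-0.34,0,0,-0.41,0],[0.07,-0.02,-0.34,0,0,-0.41,0],[0.07,-0.02,-0.34,0,0,-0.41,0],[0.07,-0.02,-0.34,0,0,-0.41,0],[0.1,-0.03,-0.5,0,0,-0.4,0],[0,0,0,0,0,0,0]]' | head -1
python3 - <<'E'
from h import *
state(.4475,.1225,.042,43)
packs(*wsnap("w2"))
E
```

```text
time_s: 2.55
t 2.5 p [0.4452 0.1256 0.1487] closing yaw 43.41 z [-0.004 -0.001 -1.   ] w 0.0882 ff 0.0 F [0.3 0.2 0.1] j [-0.35, 0.68, -0.04, 2.14, 0.09, 0.32, 0.29]
units shift [ 0.05 -0.06 -2.13] yaw units -0.06
tilt units [ 0.008 -0.035  0.   ]
[249. 200.] 8341 z 0.0556 depth [448.7 123.3] [ 48.9 124.8] 133.4 plane [447.8 124.2] [ 48.3 123.1] 133.4
[162. 325.] 1567 z 0.051 depth [474.2 -32.3] [47.3 63.7] 44.3 plane [474.8 -32. ] [45.9 65.2] 43.4
```

```bash
python3 -m inch '[[0.05,-0.04,-0.3,0,0,0,0],[0,0,-0.3,0,0,-0.05,0],[0,0,-0.3,0,0,0,0],[0,0,-0.3,0,0,0,0],[0,0,-0.3,0,0,0,0],[0,0,-0.3,0,0,0,0],[0,0,-0.25,0,0,0,0],[0,0,0,0,0,0,0]]' | head -1
python3 - <<'E'
from h import *
state(.448,.1235,.045,43.3)
E
```

```text
time_s: 3.4
t 3.4 p [0.4487 0.1233 0.0478] closing yaw 43.05 z [-0.001  0.    -1.   ] w 0.0882 ff 0.0 F [-1.   0.4  0.6] j [-0.36, 0.9, -0.01, 2.18, 0.1, 0.07, 0.28]
units shift [-0.01  0.   -0.06] yaw units 0.04
tilt units [-0.002 -0.01  -0.   ]
```

```bash
python3 -m inch '[[0,0,0,0,0,0,1],[0,0,0,0,0,0,1],[0,0,0,0,0,0,1],[0,0,0,0,0,0,1],[0,0,0,0,0,0,1],[0,0,0,0,0,0,1],[0,0,0,0,0,0,1],[0,0,0,0,0,0,1]]' | tail -3
python3 -m inch '[[0,0,0.2,0,0,0,1],[0,0,0.3,0,0,0,1],[0,0,0.3,0,0,0,1],[0,0,0.4,0,0,0,1],[0,0,0.4,0,0,0,1],[0,0,0.4,0,0,0,1],[0,0,0.4,0,0,0,1],[0,0,0,0,0,0,1]]' | tail -3
python3 - <<'E'
from h import *
state(.5135,-.215,.17,93)
E
```

```text
force: [-1.4, -1.1, 5.4]
width: 0.0498
finger_force: 30.0
force: [1.0, -0.5, -5.1]
width: 0.0496
finger_force: 30.0
t 5.0 p [0.4502 0.1231 0.1702] closing yaw 42.95 z [ 0.004  0.002 -1.   ] w 0.0496 ff 30.0 F [ 1.  -0.5 -5.1] j [-0.33, 0.64, -0.05, 2.12, 0.09, 0.37, 0.29]
units shift [ 1.27 -6.76 -0.  ] yaw units 7.28
tilt units [-0.014  0.034  0.   ]
```

```bash
python3 -m inch '[[0.08,-0.28,0.1,0,0,0.46,1],[0.08,-0.28,0.1,0,0,0.46,1],[0.08,-0.28,0.1,0,0,0.46,1],[0.08,-0.28,0.1,0,0,0.46,1],[0.08,-0.28,0.1,0,0,0.46,1],[0.08,-0.28,0,0,0,0.46,1],[0.08,-0.28,0,0,0,0.46,1],[0.08,-0.28,0,0,0,0.46,1]]' | tail -3
python3 -m inch '[[0.08,-0.28,0,0,0,0.46,1],[0.08,-0.28,0,0,0,0.46,1],[0.08,-0.28,0,0,0,0.46,1],[0.08,-0.28,0,0,0,0.46,1],[0.08,-0.28,0,0,0,0.46,1],[0.08,-0.28,0,0,0,0.46,1],[0.08,-0.28,0,0,0,0.4,1],[0,0,0,0,0,0,1]]' | tail -3
python3 - <<'E'
from h import *
state(.5135,-.215,.17,93)
packs(*wsnap("w3"),zhi=.25)
E
```

```text
force: [-0.1, 0.4, -4.4]
width: 0.0494
finger_force: 30.0
force: [0.5, -0.8, -4.9]
width: 0.0496
finger_force: 30.0
t 6.6 p [ 0.5085 -0.0899  0.1918] closing yaw 89.77 z [-0.002 -0.001 -1.   ] w 0.0496 ff 30.0 F [ 0.5 -0.8 -4.9] j [0.31, 0.67, -0.37, 1.95, 0.41, 0.6, 1.24]
units shift [ 0.1  -2.5  -0.44] yaw units 0.47
tilt units [ 0.006 -0.017  0.   ]
[260. 193.] 19223 z 0.1987 depth [468.1 -54.7] [ 98.4 119.8] 91.4 plane [473.3 -86.9] [59.7 96.6] 166.4
[ 51. 198.] 3451 z 0.0614 depth [ 519.9 -235.2] [124.4 186.7] 92.9 plane [ 522.4 -302.1] [ 51.2 123.2] 3.4
[  8. 206.] 1100 z 0.0567 depth [ 492.9 -306.8] [ 79.2 257.9] 114.5 plane [ 531.  -377.4] [42.3 98.7] 161.0
[249. 325.] 2395 z 0.1988 depth [545.8 -89.7] [23.  48.3] 90.2 plane [544.9 -89.4] [20.1 46.9] 89.9
```

View pics/w3.png

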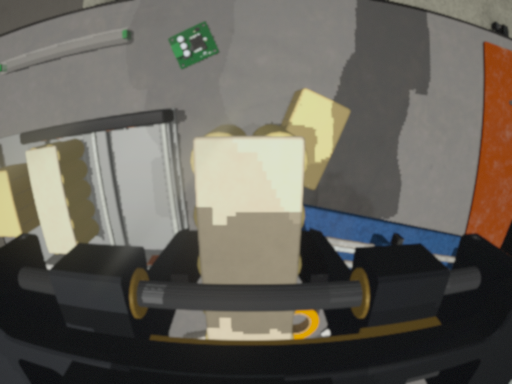

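The wrist view shows the held pack (250,230), the free lane with its ribs at columns 100 and 170, and the stop at (100,127). Next I'll measure the ribs and the stop.

```bash
python3 - <<'E'
from h import *
f=np.load("w3.npz");Ww=f["o"]+f["rw"]*(f["d"]/np.maximum(f["cz"],.05))[...,None]
g=np.load("scene0.npz");Ws=world("scene",g["d"])
o=np.array([.541,-.304]);a=np.radians(2.9);C=np.array([[np.cos(a),np.sin(a)],[-np.sin(a),np.cos(a)]])
for nm,W,d in(("wrist",Ww,f["d"]),("scene",Ws,g["d"])):
    Q=W[d>0];q=(Q[:,:2]-o)@C.T;z=Q[:,2]
    lane=(q[:,0]>-.08)&(q[:,0]<.04)
    for lo,hi in((.045,.075),(.105,.135)):
        s=lane&(q[:,1]>lo)&(q[:,1]<hi)&(z>.013)&(z<.02)
        if s.sum()>10:
            k=np.polyfit(q[s,0],q[s,1],1);print(nm,"rib",s.sum(),np.percentile(q[s,1],[3,50,97]).round(4),"slope deg",np.degrees(k[0]).round(2),"z",np.median(z[s]).round(4),"at x0",k[1].round(4))
    s=lane&(q[:,1]>.07)&(q[:,1]<.11)&(z<.013);print(nm,"floor z",np.median(z[s]).round(4) if s.any() else None,s.sum())
    s=(abs(q[:,0]+.097)<.02)&(q[:,1]>-.06)&(q[:,1]<.15)&(z>.040)&(z<.05)
    if s.sum()>10:
        k=np.polyfit(q[s,1],q[s,0],1);print(nm,"stop x",np.percentile(q[s,0],[3,50,97]).round(4),"y",np.percentile(q[s,1],[1,99]).round(4),"z",np.median(z[s]).round(4),"slope",-np.degrees(k[0]).round(2))
    s=(q[:,0]>.04)&(q[:,0]<.1)&(q[:,1]>-.05)&(q[:,1]<.15)&(z>.048)&(z<.058)
    if s.sum()>10:
        k=np.polyfit(q[s,1],q[s,0],1);print(nm,"bar x",np.percentile(q[s,0],[3,50,97]).round(4),"z",np.median(z[s]).round(4),"slope",-np.degrees(k[0]).round(2))
E
```

```text
wrist rib 1433 [0.0456 0.0528 0.0612] slope deg 0.19 z 0.0153 at x0 0.0531
wrist rib 926 [0.1252 0.1311 0.1348] slope deg 0.11 z 0.0167 at x0 0.1306
wrist floor z 0.0051 3212
wrist stop x [-0.0979 -0.0911 -0.0844] y [-0.0407  0.1391] z 0.0448 slope 0.44
wrist bar x [0.0636 0.0654 0.0698] z 0.0511 slope 1.04
scene rib 131 [0.0458 0.053  0.0592] slope deg -0.56 z 0.0161 at x0 0.0527
scene rib 105 [0.1215 0.1268 0.1335] slope deg -0.1 z 0.017 at x0 0.1268
scene floor z 0.0057 454
scene stop x [-0.1014 -0.0949 -0.0809] y [-0.0452  0.1348] z 0.0451 slope 0.94
scene bar x [0.0605 0.0673 0.0783] z 0.0533 slope 0.16
```

```bash
python3 -m inch '[[0.02,-0.35,0,0,0,0.07,1],[0.02,-0.35,0,0,0,0.07,1],[0.02,-0.35,0,0,0,0.07,1],[0.02,-0.35,0,0,0,0.07,1],[0.02,-0.35,-0.1,0,0,0.07,1],[0.02,-0.35,-0.1,0,0,0.07,1],[0.03,-0.35,-0.2,0,0,0.05,1],[0,0,0,0,0,0,1]]' | head -1
python3 - <<'E'
from h import *
state(.517,-.2137,.12,93)
im,d,rw,o,W=wsnap("w4")
p,dd=env.snapshot("scene");cv2.imwrite("pics/s4.png",cv2.resize(p[190:330,240:400,::-1],None,fx=4,fy=4))
np.savez("s4.npz",p=p,d=dd)
E
```

```text
time_s: 7.45
t 7.5 p [ 0.5152 -0.2122  0.1713] closing yaw 92.99 z [-0.003 -0.001 -1.   ] w 0.0497 ff 30.0 F [-0.6 -0.5 -4.5] j [0.54, 0.74, -0.4, 1.84, 0.46, 0.65, 1.49]
units shift [ 0.04 -0.03 -1.03] yaw units 0.0
tilt units [ 0.007 -0.029  0.   ]
```

View pics/w4.png

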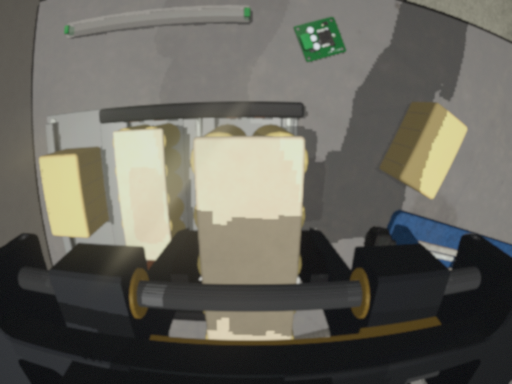

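The held pack is over the free lane, with the stop at row 110 (columns 102–303) and the loaded pack at (145,190). I'll check the stop's ends and the loaded pack from this pose.

```bash
python3 - <<'E'
from h import *
f=np.load("w4.npz");im,rw,o,d=f["p"],f["rw"],f["o"],f["d"];W=o+rw*(d/np.maximum(f["cz"],.05))[...,None]
packs(im,d,rw,o,W,zhi=.07)
g=cv2.cvtColor(im,cv2.COLOR_RGB2GRAY);m=((g<75)).astype(np.uint8);m[:95]=0;m[130:]=0;m[:,:95]=0;m[:,310:]=0
m&=((W[...,2]>.038)&(W[...,2]<.055)).astype(np.uint8)
R=rw[m>0];X=o+R*((.0455-o[2])/R[:,2])[:,None];print("stop top",*rect(X[:,:2]))
ends=[X[X[:,1]<X[:,1].min()+.01][:,0],X[X[:,1]>X[:,1].max()-.01][:,0]];print([(e.min().round(4),e.max().round(4)) for e in ends])
E
```

```text
[433. 152.] 3393 z 0.0512 depth [465.4 -34.3] [51.3 85.5] 157.3 plane [465.4 -35.2] [50.5 84.9] 157.4
[144. 190.] 6013 z 0.0615 depth [ 522.3 -304.5] [ 50.  122.6] 3.2 plane [ 522.  -302.1] [ 52.2 122.5] 2.9
[ 65. 194.] 3276 z 0.0569 depth [ 528.5 -394.4] [51.1 84.5] 3.5 plane [ 527.9 -392.8] [52.4 84.8] 3.4
stop top [ 447.4 -259.8] [ 12.9 180. ] 93.2
[(np.float64(0.4533), np.float64(0.457)), (np.float64(0.4367), np.float64(0.4492))]
```

```bash
python3 -m inch '[[0.07,-0.02,-0.3,0,0,0,1],[0,0,-0.3,0,0,0,1],[0,0,-0.3,0,0,0,1],[0,0,-0.3,0,0,0,1],[0,0,-0.3,0,0,0,1],[0,0,-0.2,0,0,0,1],[0,0,-0.2,0,0,0,1],[0,0,0,0,0,0,1]]' | head -1
python3 - <<'E'
from h import *
state(.519,-.2132,.055,93.1)
E
```

```text
time_s: 8.35
t 8.3 p [ 0.5196 -0.2101  0.0769] closing yaw 93.27 z [-0.002  0.001 -1.   ] w 0.05 ff 30.0 F [-0.1  0.4 -4.6] j [0.48, 0.89, -0.3, 1.88, 0.55, 0.45, 1.41]
units shift [-0.01 -0.06 -0.44] yaw units -0.02
tilt units [-0.007 -0.016 -0.   ]
```

```bash
python3 -m inch '[[0,-0.06,0,0,0,0,1],[0,0,0,0,0,0,1],[0,0,-0.1,0,0,0,1],[0,0,-0.1,0,0,0,1],[0,0,-0.1,0,0,0,1],[0,0,-0.08,0,0,0,1],[0,0,-0.05,0,0,0,1],[0,0,0,0,0,0,1]]' | head -1
python3 - <<'E'
from h import *
state(.519,-.2132,.0545,93.1)
E
```

```text
time_s: 9.15
t 9.2 p [ 0.5199 -0.2136  0.0563] closing yaw 93.23 z [-0.001  0.    -1.   ] w 0.0492 ff 30.0 F [-0.  -0.5 -5.1] j [0.47, 0.93, -0.27, 1.88, 0.57, 0.41, 1.4]
units shift [-0.02  0.01 -0.04] yaw units -0.02
tilt units [-0.003 -0.007 -0.   ]
```

```bash
python3 -m inch '[[0,0,-0.03,0,0,0,1],[0,0,-0.02,0,0,0,1],[0,0,0,0,0,0,1],[0,0,0,0,0,0,0.25],[0,0,0,0,0,0,0.25],[0,0,0,0,0,0,0.25],[0,0,0,0,0,0,0.25],[0,0,0,0,0,0,0.25]]' 
python3 - <<'E'
from h import *
state(.519,-.2132,.0545,93.1)
E
```

```text
time_s: 9.95
ee_pos: [0.5202, -0.2138, 0.0543]
orientation: [-0.088, 3.14, 0.0]
force: [-0.4, -0.5, 0.1]
width: 0.066
finger_force: 0.0
t 9.9 p [ 0.5202 -0.2138  0.0543] closing yaw 93.22 z [ 0.  0. -1.] w 0.066 ff 0.0 F [-0.4 -0.5  0.1] j [0.47, 0.93, -0.27, 1.88, 0.57, 0.41, 1.4]
units shift [-0.02  0.01  0.  ] yaw units -0.02
tilt units [-0.     0.002  0.   ]
```

```bash
python3 -m inch '[[0,0,0.2,0,0,0,0.25],[0,0,0.4,0,0,0,0.25],[0,0,0.5,0,0,0,0.25],[0,0,0.6,0,0,0,0.25],[0,0,0.6,0,0,0,0.25],[0,0,0.6,0,0,0,0.25],[0,0,0.6,0,0,0,0.25],[0,0,0.4,0,0,-0.4,0.25]]' | head -1
python3 -m inch '[[0.1,-0.05,0,0,0,-0.8,0],[0.1,-0.05,0,0,0,-0.8,0],[0.1,-0.05,0,0,0,-0.8,0],[0.1,-0.05,0,0,0,-0.8,0],[0.1,-0.05,0,0,0,-0.8,0],[0.1,-0.05,0,0,0,-0.8,0],[0.1,-0.05,0,0,0,-0.8,0],[0.1,-0.05,0,0,0,-0.8,0]]' | head -1
python3 -m inch '[[0.1,-0.05,0,0,0,-0.8,0],[0.1,-0.05,0,0,0,-0.8,0],[0.1,-0.05,0,0,0,-0.8,0],[0.1,-0.05,0,0,0,-0.8,0],[0.1,-0.05,0,0,0,-0.8,0],[0.1,-0.05,0,0,0,-0.8,0],[0.1,-0.05,0,0,0,-0.8,0],[0,0,0,0,0,0,0]]' | head -1
python3 - <<'E'
from h import *
state(.608,-.256,.15,3.1)
A=wsnap("w5");packs(*A,zhi=.07);W,d,im=A[4],A[1],A[0]
p,dd=env.snapshot("scene");np.savez("s5.npz",p=p,d=dd);Ws=world("scene",dd)
for n,w,D,i in(("wrist",W,d,im),("scene",Ws,dd,p)):
    G=(D>0)&(w[...,2]>.085)&(w[...,2]<.115)&(abs(w[...,0]-.608)<.05)&(abs(w[...,1]+.256)<.05)&(i.max(-1)<70)
    if G.sum()>20:print(n,"grip",G.sum(),np.percentile(w[G],[3,97],axis=0).round(4),*rect(w[G][:,:2]))
E
```

```text
time_s: 10.75
time_s: 11.55
time_s: 12.35
t 12.3 p [ 0.5955 -0.2511  0.2498] closing yaw 7.97 z [ 0.001  0.    -1.   ] w 0.0883 ff 0.0 F [-0.2  0.4 -0.5] j [0.35, 0.72, -0.03, 1.51, 0.03, 0.91, 0.44]
units shift [ 0.25 -0.1  -2.  ] yaw units -0.71
tilt units [-0.     0.007  0.   ]
[186. 132.] 4706 z 0.0616 depth [ 521.  -213.5] [ 49.6 124.3] 3.4 plane [ 521.5 -213.2] [ 49.3 123.4] 3.4
[181. 209.] 4078 z 0.0615 depth [ 524.5 -304.8] [ 50.4 124.5] 3.0 plane [ 524.9 -301.9] [ 53.6 123.6] 3.2
[190. 270.] 1209 z 0.0568 depth [ 537.3 -387.1] [36.2 68.9] 4.0 plane [ 536.7 -383.1] [39.5 71.1] 8.0
wrist grip 275 [[ 0.6054 -0.2717  0.0881]
 [ 0.6161 -0.233   0.105 ]] [ 611.  -253.3] [ 9.8 41.1] 93.5
scene grip 103 [[ 0.6017 -0.2786  0.0861]
 [ 0.6118 -0.2372  0.1062]] [ 607.4 -257.5] [12.2 43.5] 92.2
```

View pics/w5.png

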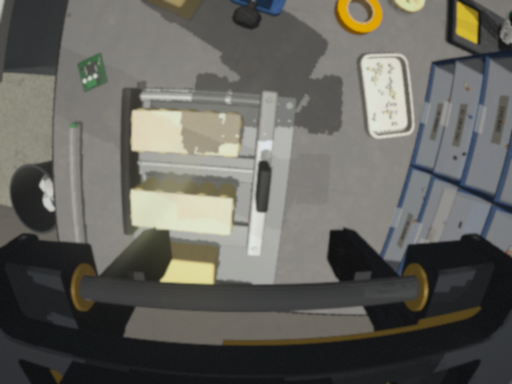

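Both long packs stand parallel in their lanes, at (186,132) and (181,209). The grip plate is at (264,187), measured at about (0.609, -0.255). I'll grasp it.

```bash
python3 -m inch '[[0.07,-0.02,-0.3,0,0,-0.2,0],[0.07,-0.02,-0.3,0,0,-0.2,0],[0.07,-0.02,-0.3,0,0,-0.2,0],[0.06,-0.02,-0.3,0,0,-0.11,0],[0,0,-0.3,0,0,0,0],[0,0,-0.3,0,0,0,0],[0,0,-0.2,0,0,0,0],[0,0,0,0,0,0,0]]' | head -1
python3 - <<'E'
from h import *
state(.609,-.255,.092,3.1)
E
```

```text
time_s: 13.25
t 13.2 p [ 0.6075 -0.2549  0.1473] closing yaw 3.09 z [-0.003  0.001 -1.   ] w 0.0881 ff 0.0 F [-0.1  0.1 -0.1] j [0.33, 0.87, -0.01, 1.55, 0.01, 0.73, 0.37]
units shift [ 0.03 -0.   -1.11] yaw units 0.0
tilt units [-0.01  -0.026 -0.   ]
```

```bash
python3 -m inch '[[0.03,0,-0.3,0,0,0,0],[0,0,-0.3,0,0,0,0],[0,0,-0.3,0,0,0,0],[0,0,-0.2,0,0,0,0],[0,0,0,0,0,0,0.5],[0,0,0,0,0,0,0.8],[0,0,0,0,0,0,1],[0,0,0,0,0,0,1]]'
python3 -m inch '[[0,0,0,0,0,0,1],[0,0,0,0,0,0,1],[0,0,0,0,0,0,1],[0,0,0,0,0,0,1],[0,0,0,0,0,0,1],[0,0,0,0,0,0,1],[0,0,0,0,0,0,1],[0,0,0,0,0,0,1]]' | tail -5
python3 - <<'E'
from h import *
state(.609,-.255,.092,3.1)
E
```

```text
time_s: 14.05
ee_pos: [0.6106, -0.2555, 0.095]
orientation: [2.16, 2.279, 0.001]
force: [-0.5, -0.4, -0.1]
width: 0.0583
finger_force: 0.0
ee_pos: [0.6101, -0.2553, 0.0943]
orientation: [2.161, 2.28, 0.0]
force: [0.9, 0.8, 0.3]
width: 0.0117
finger_force: 30.0
t 14.8 p [ 0.6101 -0.2553  0.0943] closing yaw 3.08 z [ 0.  0. -1.] w 0.0117 ff 30.0 F [0.9 0.8 0.3] j [0.33, 0.94, -0.01, 1.57, 0.02, 0.64, 0.37]
units shift [-0.02  0.01 -0.05] yaw units 0.0
tilt units [-0.     0.001  0.   ]
```

```bash
python3 -m inch '[[-0.04,-0.002,0,0,0,0,1],[-0.04,-0.002,0,0,0,0,1],[-0.04,-0.002,0,0,0,0,1],[-0.04,-0.002,0,0,0,0,1],[-0.04,-0.002,0,0,0,0,1],[-0.04,-0.002,0,0,0,0,1],[-0.04,-0.002,0,0,0,0,1],[-0.04,-0.002,0,0,0,0,1]]'
```

```text
time_s: 15.65
ee_pos: [0.594, -0.2562, 0.0942]
orientation: [2.161, 2.28, 0.0]
force: [2.2, -0.5, -2.9]
width: 0.0115
finger_force: 30.0
```

```bash
python3 -m inch '[[-0.02,-0.001,0,0,0,0,1],[-0.02,-0.001,0,0,0,0,1],[-0.02,-0.001,0,0,0,0,1],[-0.02,-0.001,0,0,0,0,1],[-0.02,-0.001,0,0,0,0,1],[0,0,0,0,0,0,1],[0,0,0,0,0,0,1],[0,0,0,0,0,0,1]]'
```

```text
time_s: 16.45
ee_pos: [0.5901, -0.2564, 0.0943]
orientation: [2.159, 2.279, 0.002]
force: [6.3, -0.7, -6.0]
width: 0.0122
finger_force: 30.0
```

```bash
python3 -m inch '[[-0.02,-0.001,0,0,0,0,1],[-0.02,-0.001,0,0,0,0,1],[-0.02,-0.001,0,0,0,0,1],[-0.02,-0.001,0,0,0,0,1],[0,0,0,0,0,0,1],[0,0,0,0,0,0,1],[0,0,0,0,0,0,1],[0,0,0,0,0,0,1]]'
```

```text
time_s: 17.25
ee_pos: [0.5867, -0.2565, 0.0943]
orientation: [2.159, 2.279, 0.003]
force: [7.1, -0.9, -7.0]
width: 0.0116
finger_force: 30.0
```

```bash
python3 -m inch '[[-0.02,-0.001,0,0,0,0,1],[-0.02,-0.001,0,0,0,0,1],[-0.02,-0.001,0,0,0,0,1],[0,0,0,0,0,0,1],[0,0,0,0,0,0,1],[0,0,0,0,0,0,1],[0,0,0,0,0,0,1],[0,0,0,0,0,0,1]]'
python3 - <<'E'
from h import *
state()
E
```

```text
time_s: 18.05
ee_pos: [0.5866, -0.2565, 0.0943]
orientation: [2.155, 2.277, 0.008]
force: [13.1, -1.9, -13.3]
width: 0.0118
finger_force: 30.1
t 18.1 p [ 0.5866 -0.2565  0.0943] closing yaw 3.15 z [ 0.009 -0.001 -1.   ] w 0.0118 ff 30.1 F [ 13.1  -1.9 -13.3] j [0.35, 0.92, -0.02, 1.64, 0.02, 0.57, 0.38]
```

The bar is blocked: no motion while the force rose from 7 to 13 N, which means snug. I'll unload it gently, release and go up.

```bash
python3 -m inch '[[0,0,0,0,0,0,0.6],[0,0,0,0,0,0,0.5],[0,0,0,0,0,0,0.5],[0,0,0,0,0,0,0.5],[0.03,0,0,0,0,0,0.5],[0,0,0,0,0,0,0.5],[0,0,0,0,0,0,0.5],[0,0,0,0,0,0,0.5]]'
python3 -m inch '[[0,0,0.2,0,0,0,0.5],[0,0,0.4,0,0,0,0.5],[0,0,0.5,0,0,0,0.5],[0,0,0.5,0,0,0,0.5],[0,0,0.5,0,0,0,0.5],[0,0,0.5,0,0,0,0.5],[0,0,0.4,0,0,0,0.5],[0,0,0,0,0,0,0.5]]'
python3 - <<'E'
from h import *
state()
A=wsnap("w6");packs(*A,zhi=.07);W,d,im=A[4],A[1],A[0]
G=(d>0)&(W[...,2]>.085)&(W[...,2]<.115)&(abs(W[...,0]-.59)<.05)&(abs(W[...,1]+.256)<.05)&(im.max(-1)<70)
print("grip",G.sum(),*rect(W[G][:,:2]))
E
```

```text
time_s: 18.85
ee_pos: [0.5835, -0.2567, 0.0942]
orientation: [-2.161, -2.28, 0.0]
force: [-0.3, 0.3, -0.0]
width: 0.044
finger_force: 0.0
time_s: 19.65
ee_pos: [0.5853, -0.2575, 0.248]
orientation: [2.157, 2.275, 0.004]
force: [0.3, 0.1, -0.6]
width: 0.044
finger_force: 0.0
t 19.6 p [ 0.5853 -0.2575  0.248 ] closing yaw 3.07 z [ 0.007 -0.002 -1.   ] w 0.044 ff 0.0 F [ 0.3  0.1 -0.6] j [0.35, 0.71, -0.01, 1.54, 0.01, 0.88, 0.39]
[185. 132.] 4763 z 0.0616 depth [ 511.8 -213.4] [ 49.7 130.8] 2.7 plane [ 515.2 -213. ] [ 49.1 124.1] 2.7
[189. 210.] 4203 z 0.0615 depth [ 516.7 -304.6] [ 49.5 132. ] 2.7 plane [ 520.  -302.3] [ 51.8 125.5] 3.0
[219. 271.] 591 z 0.0569 depth [ 554.8 -384.7] [33.  33.2] 1.6 plane [ 554.7 -382. ] [33.3 38.3] 91.5
grip 105 [ 588.7 -254.2] [ 7.7 40.9] 93.1
```

View pics/w6.png

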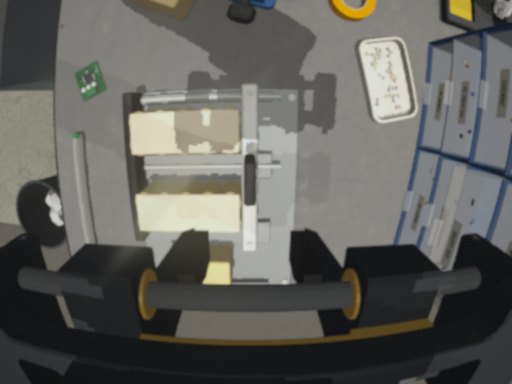

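The view shows the bar (250,165) tight against both packs and both packs against the stop. The pack-to-grip spacing measures 71.3 mm, against 71.5 mm expected when snug.

```bash
python3 -c "
from rig import env
print(env.sign_off())"
```

```text
the job is handed in; nothing more can be done
None
```

I set the matching long pack upright in the free lane, pulled the contact bar in until it was snug on both packs, and handed the job in at about 20 s; no verdict came back.

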